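Open the square jar in its tray

ROBOT

A 6-joint arm with a two-finger parallel gripper is mounted at the origin on the work surface. World frame = base frame: x ahead of the robot, y to its left, z up, the work surface at z = 0. Lengths are in m, angles in rad, forces in N, time in s.
With the tool pointing down it reaches from about 0.25 to 0.85 m from the base axis. Payload 12.5 kg.
Tool frame: the origin (TCP) lies at the very end of the fingers, on their centre line; the grasp point (between the pads) lies 19 mm behind it; z points along the fingers, y is the direction in which the jaws open and shut (so a half turn about z gives the same grasp; the last joint's range is limited). The gripper opens to 93 mm and grips with 3 to 60 N. Pads are 15 mm wide; open, the fingers measure 128 mm over their backs; the gripper's body (75 mm by 188 mm) begins 65 mm behind the grasp point.
Start: joints at [1.195, 0.351, 1.652, -0, 1.139, -0.085], TCP at [0.158, 0.527, 0.219] pointing down, gripper open.
Joint ranges: [-2.75, 2.75], [-0.79, 2.1], [0.01, 2.65], [-1.57, 4.71], [0.07, 3.14], [-2.87, 2.87]. Speed limits (rad/s): [2.22, 2.22, 2.79, 3.14, 3.14, 3.14].

INTERFACE

Orientations are given as [roll, pitch, yaw] about the fixed x, y, z axes, in that order (R = Rz(yaw) Ry(pitch) Rx(roll)).
In Python, from bench import bot gives the robot as it stands. The module is installed in compiled form; this text tells all that it offers. Calls block until the motion is done:
- bot.move_ptp(position, orientation): joint-space move of the TCP to a pose.
- bot.movel(position, attitude=None, speed=0.15, until_force=None): straight line of the TCP; attitude=None keeps the orientation; speed is the mean speed in m/s. With until_force (N) it stops when the force on the tool has changed by that much, and returns True; else False.
- bot.goto_joints(angles): joint-space move.
- bot.command_gripper(opening, strength=None): finger opening in m; strength is the grip in N (None keeps the last); returns when the fingers have stopped.
- bot.hold(seconds).
- bot.ik(position, orientation): joint angles nearest the present ones, or None.
- bot.read_state(): the state.
- bot.read_camera(name): name is "side" or "top"; returns the picture (420x560x3 uint8, red, green, blue); there is no depth.
- bot.camera_model(name): a dict with "K" (3x3 intrinsics, pixels), "dist_coeffs" ([k1, k2, p1, p2, k3] as OpenCV has them; the pictures are not rectified), "extrinsics" (4x4, takes a point from camera to world coordinates). Camera axes: x right, y down, z forward; pixel columns grow to the right and rows downward; lengths in m; the calibration is good to about 2 mm. A picture is of the moment at which its call begins. camera_model takes no time and is no camera call.
A pose or a line that the arm cannot do raises bot.IKError and nothing moves.
- bot.close_job(): hands the job in, once; it reports no verdict.
Trained networks look in the newest picture that a camera, given by its name, has taken for a name from the list of things; names that differ only in an ending like _2 or _b are one class to them, and where a whole thing is asked for, a point or a joint stands for the part that bears it (a point fixed in the world has none). Each returns a list of dicts, best first, with "p" (0 to 1); they miss things now and then, are a little off and sometimes report something else, mostly with a low value. They report only what shows in the picture. A call takes as long as a camera call. They do not tell look-alikes from the thing itself.
- bot.spot_in(camera, name): "uv" ([column, row] in pixels, amid what is visible of it).
- bot.masks_of(camera, name): "mask" (420x560 bool, what is visible of it) and "uv" ([column, row] in pixels, amid what is visible of it).
The state is a dict: "t": time; "joints": joint angles; "qvel": joint speeds; "joint_torque": joint torques, N m; "position": TCP position; "eef_rot": TCP orientation; "contact_force": force on the tool from outside, world axes, zero at the start; "wrist_torque": the same for the moment, N m; "width": finger opening in m.
Only numpy, scipy, OpenCV 4.12 (cv2) and the standard library are available. Lean on these libraries where they do the work, as an engineer would, in place of code of your own. Each camera call takes 0.05 s, during which the arm holds its last target.

TASK

Slide the square frosted-glass jar along its tray, without lifting it, until it butts flush against the oak box, so that the tray's sides keep it from turning. Then unscrew its tight steel lid anticlockwise, stop turning once the threads let go, and lift the lid straight up. Finish still holding the lid: level, centred over the jar and a couple of centimetres clear of its mouth, with the jar still standing flush in the tray and everything else left where it was.

Things in the scene. Friction and masses are not known exactly. Their poses are not given: they have to be found in the camera images.
- tray: Open-fronted tray of bare aluminium sheet, screwed down: 2 mm floor (x -150 to +118 mm, 74 mm wide), side walls 24 mm above the floor, 69 mm apart inside, straight from x -22 mm to the end wall at +113.5 mm, flared out in front from x -22 to -46 mm (mouth 89 mm). Origin: on the desk top under the centre of the jar's home place; x points into the tray, along it, z up.
- oak_box: Small closed oak box, brass hinges and latch on its long sides, 80 mm long (x), 64 wide, 50 tall, 0.45 kg, loose, standing in the back of the tray against its end wall. Origin: centre of underside; x as the tray's x. Its flat front face, at tray x +33 mm, is what the jar butts against (origins then 73 mm apart).
- jar: Frosted glass jar of nuts, 0.45 to 0.65 kg: square body 66 x 66 mm, 58 tall, round shoulder to 65 mm, neck 47 mm across (54 over the thread), rim at 90 mm. Origin: centre of underside. Starts on the tray floor 80 to 110 mm short of home, sides within 0.1 rad of the tray's, a few mm off its middle. It turns with its lid until it stands between the tray sides (then 0.05 rad of play).
- lid: Round knurled steel lid, tight on the jar: 60 mm across, 24 tall, 0.07 kg. Origin: centre of its skirt's lower edge, 71 mm above the jar's underside. To come free it needs 42 to 65 degrees anticlockwise (0.2 to 0.5 N m), rising 1 mm; sooner, a pull lifts the jar too; 36 degrees further its lugs meet a stop. Angle of its x from the jar's x: -1.45 to -1.05 rad at start, free from -0.32 to 0.32.
- jar_mouth (a point): Centre of the jar's mouth, level with its glass rim, 90 mm above the jar's underside (the lid's lower edge starts 19 mm below it). A black rubber sealing ring sits on the rim and pushes the shut lid up with 7 to 13 N; it follows the lid for the first 2.5 mm of its rise and stays on the jar.
- fork: Bystander: steel table fork lying flat beside the tray, 205 mm long (x), 2.5 mm thick. Origin: underside, 105 mm behind the tips of its prongs.
- timer: Bystander: round red plastic timer dial, 64 mm across, 34 mm tall, beside the tray. Origin: centre of its underside.
- plate: Bystander: cream ceramic plate, 160 mm across, 18 mm tall. Origin: centre of its underside.
- mug: Bystander: white mug, 80 mm across, 90 mm tall, handle at its +y side. Origin: centre of its underside.
- round_jar: Bystander: round frosted jar with a steel lid, 76 mm across, 76 mm tall; not the one to open. Origin: centre of its underside.
- notebook: Bystander: closed notebook, 105 x 148 x 13 mm. Origin: centre of its underside.
Mind the look-alikes: they are no part of the job. What is shaped like the oak_box but blue is not meant.

How it is judged:
On the way, in this order (a step that is already met when the one before it is completed fails the run):
1. the jar, its lid still screwed on, stands between the tray's sides with the gap to the oak box closed to 3 mm or less (x of jar in the frame of oak_box above -0.076 m and x of jar in the frame of tray above -0.004 m and y of jar in the frame of tray between -0.004 and 0.004 m and angle between the x axis of lid and the x axis of jar, either way round above 0.7 rad), for 0.2 s.
2. the lid is turned out of its threads while it still sits on the braced jar (angle between the x axis of lid and the x axis of jar, either way round below 0.36 rad and z of lid in the frame of jar below 0.085 m and x of jar in the frame of tray above -0.007 m).
At the end, for the whole second after the job is handed in: Fingers hold the lid, at rest, level within 0.15 rad, its edge 4 to 45 mm above the jar rim, within 12 mm of the jar axis, touching only the fingers, lid and jar x axes within 0.7 rad. Jar stands flat at its home place, at most 7 mm from the oak box (contact force between the fingers and lid above 1 N and contact force between lid and jar below 0.05 N and contact force between lid and tray below 0.05 N and contact force between lid and oak_box below 0.05 N and z of lid in the frame of jar between 0.094 and 0.135 m and horizontal distance between lid and jar below 0.012 m and angle between lid's own z axis and vertical below 0.15 rad and linear speed of lid below 0.02 m/s and angle between the x axis of lid and the x axis of jar, either way round below 0.7 rad and x of jar in the frame of oak_box above -0.08 m and x of jar in the frame of tray above -0.007 m and height (world z) of jar below 0.004 m and angle between jar's own z axis and vertical below 0.05 rad); the arm keeps its last pose, push and grip.
It fails at once if the jar is lifted off the tray by more than 10 mm (height (world z) of jar above 0.012 m).
It fails at once if the jar is tipped by more than 0.2 rad (angle between jar's own z axis and vertical above 0.2 rad).
It fails at once if the oak box is moved by more than 10 mm (distance of oak_box from where it was at the start of the episode above 0.01 m).
It fails at once if a bystander is moved by more than 20 mm (distance of any of fork, timer, plate, mug, round_jar, notebook from where it was at the start of the episode above 0.02 m).
It also fails if it takes over 45 s, if anything falls off the work surface, if the arm or the gripper's body presses on something with over 40 N, if the wrist force passes 120 N, or if a joint passes its speed limit or range.

## Working session

There is one attempt and no reset: what is moved stays moved. The work goes in short steps, each a Python script; the robot and the scene stay as the last script left them, time stands still between calls to the robot, and variables do not carry over. Pictures are saved under pics/ and viewed, and the job is handed in when it is done.

```bash
mkdir -p pics; python3 - <<'E'
from bench import bot
import cv2
for c in ("top","side"):
    im=bot.read_camera(c); cv2.imwrite(f"pics/{c}0.png",im[...,::-1])
    m=bot.camera_model(c); print(c,m["K"],m["dist_coeffs"],m["extrinsics"])
    for n in ("jar","lid","oak_box","tray","jar_mouth"):
        print(n,[(round(d["p"],2),[round(float(x)) for x in d["uv"]]) for d in bot.masks_of(c,n)])
print(bot.read_state())
E
```

```text
top [[386.21196024   0.         276.83432311]
 [  0.         386.21196024 207.33127895]
 [  0.           0.           1.        ]] [-0.10175425  0.          0.          0.          0.        ] [[-2.40331743e-02 -9.81083958e-01  1.92085068e-01  3.57182698e-01]
 [-9.99695633e-01  2.46559436e-02  8.52181344e-04  2.07143276e-02]
 [-5.57210004e-03 -1.92006123e-01 -9.81377909e-01  9.55574004e-01]
 [ 0.00000000e+00  0.00000000e+00  0.00000000e+00  1.00000000e+00]]
jar [(0.56, [264, 224]), (0.53, [244, 149])]
lid [(0.72, [257, 208]), (0.47, [117, 267])]
oak_box [(0.96, [337, 144]), (0.78, [340, 202]), (0.67, [244, 150])]
tray [(0.77, [258, 188])]
jar_mouth [(0.57, [268, 225])]
side [[494.00762005   0.         285.58795579]
 [  0.         494.00762005 211.32110158]
 [  0.           0.           1.        ]] [0.04823501 0.         0.         0.         0.        ] [[ 0.82406977 -0.33180003  0.45914895 -0.03511088]
 [-0.56605122 -0.45046248  0.69041261 -0.85953608]
 [-0.02224955 -0.82884998 -0.55902832  0.78032421]
 [ 0.          0.          0.          1.        ]]
jar [(0.76, [267, 224])]
lid [(0.88, [268, 204])]
oak_box [(0.91, [306, 194]), (0.81, [364, 238]), (0.61, [322, 258])]
tray [(0.9, [290, 210]), (0.39, [318, 225])]
jar_mouth [(0.73, [267, 223])]
{'t': 0.6, 'joints': array([ 1.19539605e+00,  3.50697194e-01,  1.65182735e+00,  1.76813569e-05,
        1.13910793e+00, -8.45978270e-02]), 'qvel': array([-0.00041152, -0.00101134, -0.00236685, -0.00049186, -0.00020769,
       -0.00139107]), 'joint_torque': array([-4.29240454e-04, -4.97101057e+01, -2.85401112e+01,  6.98838034e-02,
        2.23468977e-02,  1.57904725e-05]), 'position': array([0.1576558 , 0.52688917, 0.21862369]), 'eef_rot': array([-3.14155434e+00, -1.93656967e-05,  2.85078281e+00]), 'contact_force': array([ 0.77003948,  0.19034818, -0.47257049]), 'wrist_torque': array([ 0.01499196, -0.00967497,  0.04777119]), 'width': 0.09308048746100013}
```

View pics/top0.png

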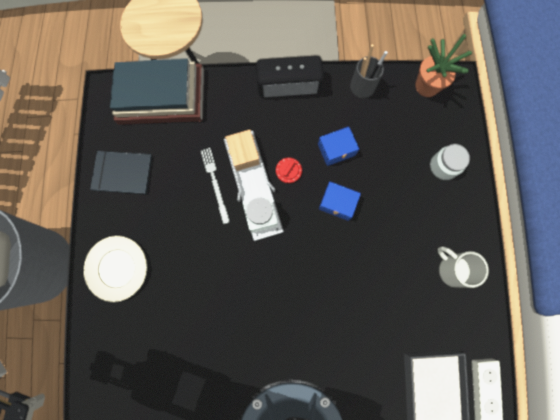

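View pics/side0.png

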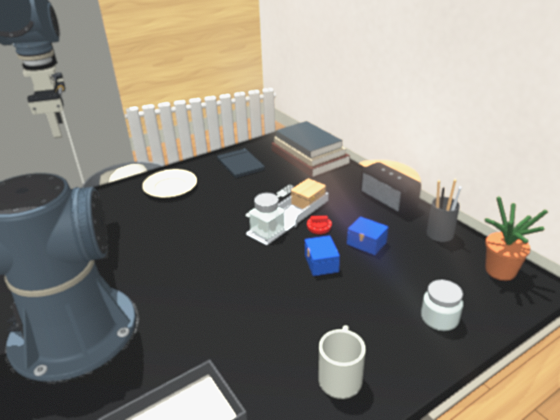

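The top view shows the jar at about (262,213) on the tray, and the oak box at (243,149). The blue boxes at (338,146) and (340,201) are look-alikes. The fork (216,187) and timer (288,170) flank the tray. Next I'll zoom in.

```bash
cat > h.py <<'E'
from bench import bot
import numpy as np, cv2
CM={c:bot.camera_model(c) for c in("top","side")}
def project(c,P):
    m=CM[c];E=np.linalg.inv(m["extrinsics"]);P=np.atleast_2d(np.asarray(P,float))
    rv,_=cv2.Rodrigues(E[:3,:3])
    return cv2.projectPoints(P,rv,E[:3,3],np.array(m["K"]),np.array(m["dist_coeffs"]))[0][:,0]
def toplane(c,uv,z):
    m=CM[c];n=cv2.undistortPoints(np.array(uv,float).reshape(-1,1,2),np.array(m["K"]),np.array(m["dist_coeffs"]))[:,0]
    E=np.array(m["extrinsics"]);d=np.c_[n,np.ones(len(n))]@E[:3,:3].T;o=E[:3,3]
    return o+d*((z-o[2])/d[:,2])[:,None]
def T2(x,y,yaw,pts):
    c,s=np.cos(yaw),np.sin(yaw);pts=np.atleast_2d(np.asarray(pts,float))
    return pts@np.array([[c,s,0],[-s,c,0],[0,0,1]])+[x,y,0]
E
python3 - <<'E'
import cv2
a=cv2.imread("pics/top0.png")[115:250,190:310];cv2.imwrite("pics/top0z.png",cv2.resize(a,None,fx=4.4,fy=4.4,interpolation=cv2.INTER_CUBIC))
a=cv2.imread("pics/side0.png")[165:255,230:345];cv2.imwrite("pics/side0z.png",cv2.resize(a,None,fx=6,fy=6,interpolation=cv2.INTER_CUBIC))
E
```

```text
(no output)
```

View pics/top0z.png

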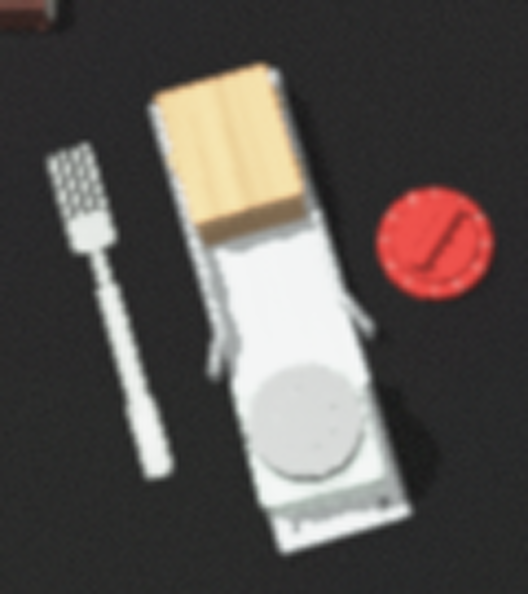

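View pics/side0z.png

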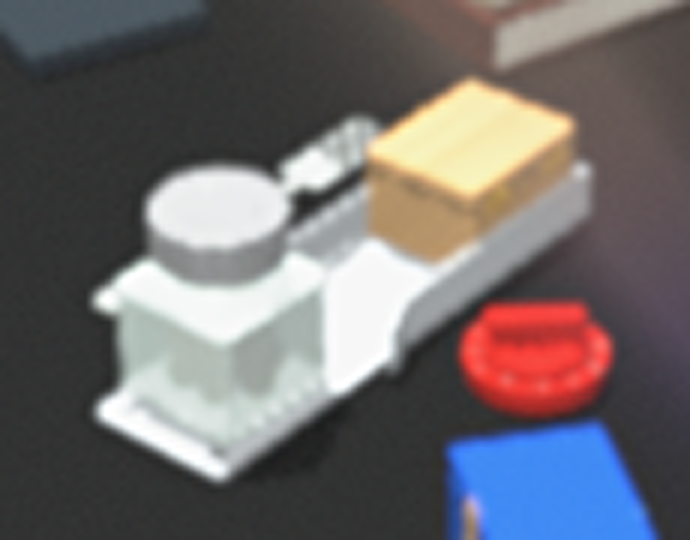

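```bash
cat > fit.py <<'E'
from h import *
from scipy.optimize import least_squares
t=lambda u,v:(190+u/4.4-.4,115+v/4.4-.4)
s=lambda u,v:(230+u/6-.4,165+v/6-.4)
tray=[("top",t(283,553),(-.15,.037,.001)),("top",t(410,514),(-.15,-.037,.001)),
("top",t(370,333),(-.046,-.0455,.026)),("top",t(345,293),(-.022,-.0355,.026)),
("top",t(275,68),(.118,-.036,.026)),
("top",t(199,222),(.033,.032,.052)),("top",t(305,188),(.033,-.032,.052)),("top",t(152,97),(.113,.032,.052)),("top",t(265,63),(.113,-.032,.052)),
("side",s(100,412),(-.15,.037,.001)),("side",s(222,478),(-.15,-.037,.001)),
("side",s(368,150),(.033,.032,.052)),("side",s(480,195),(.033,-.032,.052)),("side",s(578,122),(.113,-.032,.052)),("side",s(472,80),(.113,.032,.052)),("side",s(592,170),(.118,-.036,.026))]
jar=[("top",t(307,416),(0,0,.097)),("side",s(219,203),(0,0,.097)),
("side",s(222,340),(-.032,-.032,.060)),("side",s(120,268),(-.032,.032,.060)),("side",s(324,265),(.032,-.032,.060)),("top",t(383,482),(-.032,-.032,.058)),("top",t(262,505),(-.032,.032,.058))]
def run(obs,p0,name):
    def f(p): return np.concatenate([project(c,T2(*p,P))[0]-uv for c,uv,P in obs])
    r=least_squares(f,p0,loss="soft_l1");print(name,r.x,"\n",f(r.x).reshape(-1,2).round(1).tolist());return r.x
T=run(tray,[.4,.1,.2],"tray");J=run(jar,[.4,.05,.2],"jar")
c,s_=np.cos(T[2]),np.sin(T[2]);d=J[:2]-T[:2];print("jar in tray",c*d[0]+s_*d[1],-s_*d[0]+c*d[1],J[2]-T[2])
for n,cam in (("top","top"),("side","side")):
    for P in ((0,0,.097),): print(cam, toplane(cam,[o[1] for o in jar if o[0]==cam][0],.097))
E
python3 fit.py
python3 - <<'E'
from h import *
for n,z in(("fork",.001),("timer",.034)):
    print(n,[(d["p"],toplane("top",d["uv"],z)) for d in bot.spot_in("top",n)])
E
```

```text
tray [0.61675047 0.08387065 0.27059647] 
 [[0.4, -0.1], [0.0, 0.2], [0.2, -0.9], [-0.8, 0.4], [-0.2, 1.0], [-0.8, 0.8], [0.2, 1.1], [1.3, -0.3], [0.3, 0.3], [0.1, -0.1], [0.5, -0.5], [0.3, -0.6], [-0.4, -0.7], [0.5, -0.3], [0.4, -0.2], [0.1, -0.8]]
jar [0.5193559  0.06198848 0.18671474] 
 [[-0.4, 1.2], [0.3, 0.2], [-0.1, -0.8], [0.1, 1.6], [0.7, 1.4], [-0.7, -0.5], [0.1, -0.1]]
jar in tray -0.09969977586859415 0.004948259724149261 -0.08388173274901434
top [[0.52204031 0.0610856  0.097     ]]
side [[0.51928593 0.063175   0.097     ]]
fork [(0.58, array([[0.60145008, 0.16945798, 0.001     ]]))]
timer [(0.83, array([[ 0.63098245, -0.00669829,  0.034     ]]))]
```

```bash
python3 - <<'E'
from h import *
yaw=0.187; p=[.5205,.062]
bot.move_ptp([*p,.15],[np.pi,0,yaw])
r=bot.movel([*p,.0755],speed=.08,until_force=6); s=bot.read_state(); print(r,s["t"],s["joints"].round(3),s["position"],s["contact_force"].round(2))
im=bot.read_camera("side");cv2.imwrite("pics/s1.png",cv2.resize(im[130:270,190:360],None,fx=4,fy=4,interpolation=cv2.INTER_CUBIC)[...,::-1])
im=bot.read_camera("top");cv2.imwrite("pics/t1.png",cv2.resize(im[115:250,190:310],None,fx=4,fy=4,interpolation=cv2.INTER_CUBIC)[...,::-1])
E
```

```text
False 3.9083 [0.03  0.502 1.833 0.    0.805 1.414] [0.52085832 0.06201635 0.07598237] [0.15 0.02 0.78]
```

View pics/s1.png

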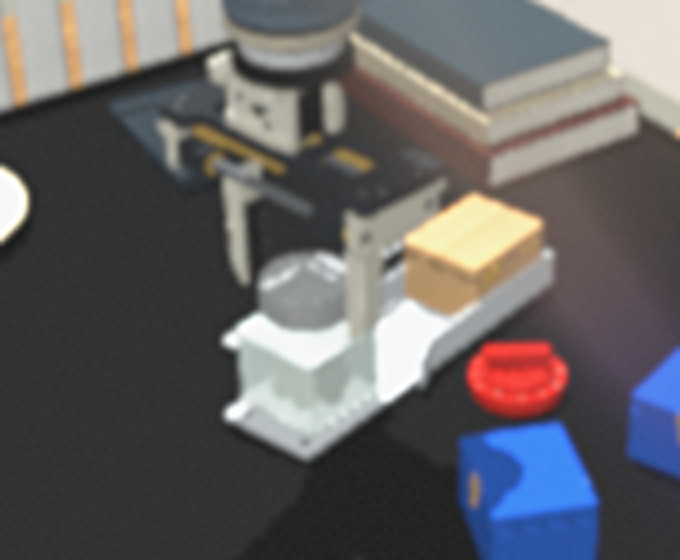

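The fingers straddle the lid (zoomed 300,290). Next I close, align and slide to about x = -45 mm in the tray, watching the lateral force.

```bash
cat >> h.py <<'E'
TX,TY,TA=.61675,.08387,.2706
def w(x,y,z): return T2(TX,TY,TA,[[x,y,z]])[0]
def rep(tag=""):
    s=bot.read_state();c,sn=np.cos(TA),np.sin(TA);d=s["position"]-[TX,TY,0];f=s["contact_force"]
    o=dict(t=s["t"],p=np.array([c*d[0]+sn*d[1],-sn*d[0]+c*d[1],d[2]]),f=np.array([c*f[0]+sn*f[1],-sn*f[0]+c*f[1],f[2]]),m=s["wrist_torque"],yaw=s["eef_rot"][2],w=s["width"])
    print(tag,"t%.2f p%s f%s mz%.3f yaw%.3f w%.4f"%(o["t"],(o["p"]*1e3).round(1),o["f"].round(1),o["m"][2],o["yaw"],o["w"]));return o
E
python3 - <<'E'
from h import *
bot.command_gripper(.05,25); o=rep("grip")
z=o["p"][2]
bot.movel(w(-.09,.0,z),[np.pi,0,TA],speed=.03); rep("aligned")
bot.movel(w(-.055,.0,z),speed=.06,until_force=15); rep("fwd")
for c in("top","side"):
    im=bot.read_camera(c); cv2.imwrite(f"pics/{c}2.png",im[...,::-1])
im=cv2.imread("pics/side2.png")[150:260,230:345];cv2.imwrite("pics/s2.png",cv2.resize(im,None,fx=5,fy=5,interpolation=cv2.INTER_CUBIC))
im=cv2.imread("pics/top2.png")[115:250,190:310];cv2.imwrite("pics/t2.png",cv2.resize(im,None,fx=4,fy=4,interpolation=cv2.INTER_CUBIC))
E
```

```text
grip t4.64 p[-98.6   4.6  75.5] f[ 0.3 -1.2  0.5] mz0.006 yaw0.187 w0.0597
aligned t5.12 p[-89.8  -0.1  75.5] f[ 1.  -0.4  0.1] mz0.031 yaw0.270 w0.0596
fwd t5.85 p[-54.7  -0.   75.5] f[1.5 0.3 0.7] mz-0.015 yaw0.271 w0.0597
```

View pics/s2.png

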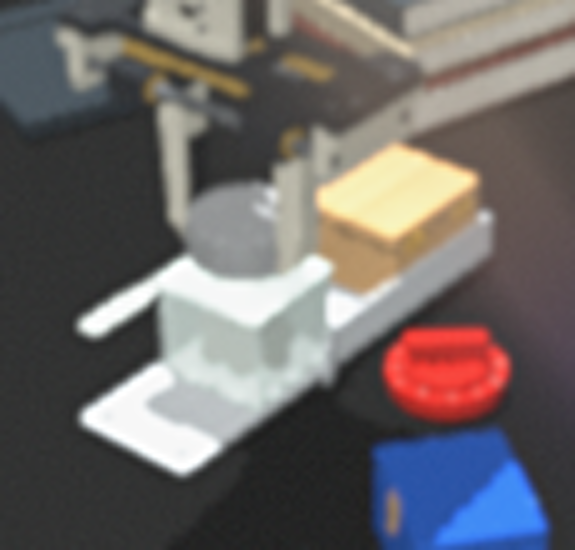

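View pics/t2.png

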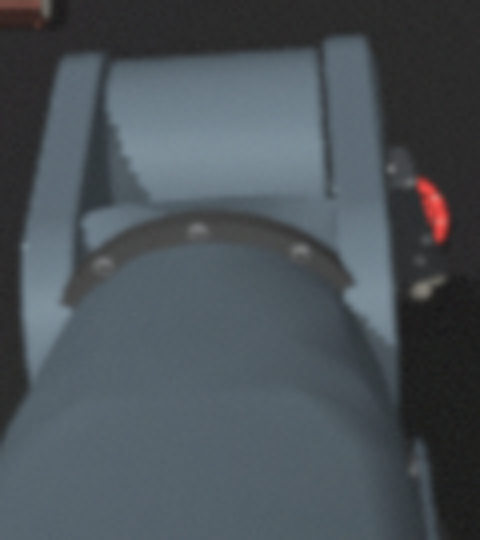

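The side view shows the jar held upright and square in the tray mouth at (245,330); the arm hides the tray in the top view. I'll keep going, with force feedback.

```bash
python3 - <<'E'
from h import *
z=.0755;y=0.0;x=-.055
o0=rep()
while x<.010:
    x+=.008 if x<-.012 else .004
    hit=bot.movel(w(x,y,z),speed=.04,until_force=9); o=rep("hit" if hit else "")
    fy=o["f"][1]; 
    if abs(fy)>3: y+=np.clip(fy*.0002,-.001,.001)   # yield to the wall
    if o["p"][0]>-.012 and o["f"][0]<-6: print("butt");break
    if hit and o["f"][0]<-12: print("?");break
    if hit: x=o["p"][0]
E
```

```text
t5.95 p[-55.   -0.   75.5] f[ 1.1  0.1 -0.1] mz-0.016 yaw0.271 w0.0597
 t6.30 p[-46.5  -0.1  75.5] f[ 1.5 -0.1  0.5] mz-0.006 yaw0.271 w0.0599
 t6.65 p[-38.5  -0.   75.5] f[1.8 0.4 1. ] mz0.048 yaw0.271 w0.0596
 t7.00 p[-30.5  -0.   75.5] f[ 1.4 -0.1  1.2] mz-0.003 yaw0.271 w0.0600
 t7.35 p[-22.5  -0.   75.5] f[1.7 0.3 1.3] mz-0.004 yaw0.271 w0.0597
 t7.70 p[-14.6  -0.   75.5] f[ 1.7 -0.3  1.1] mz0.006 yaw0.271 w0.0595
 t8.05 p[-6.6 -0.  75.5] f[ 1.9 -0.3  2.2] mz-0.036 yaw0.271 w0.0596
 t8.30 p[-2.7 -0.  75.5] f[ 2.  -1.1  1.1] mz0.003 yaw0.271 w0.0595
 t8.55 p[ 1.   0.1 75.5] f[-0.4  0.9  3.3] mz-0.086 yaw0.271 w0.0600
 t8.80 p[ 3.9  0.3 75.5] f[-7.3  2.4  9.1] mz-0.001 yaw0.271 w0.0595
butt
```

```bash
python3 - <<'E'
from h import *
bot.movel(w(.0015,0,.0755),speed=.03); rep("relaxed")
bot.command_gripper(.085,25); rep("open")
im=bot.read_camera("side"); cv2.imwrite("pics/side3.png",im[...,::-1])
im=cv2.imread("pics/side3.png")[140:250,240:355];cv2.imwrite("pics/s3.png",cv2.resize(im,None,fx=5,fy=5,interpolation=cv2.INTER_CUBIC))
E
```

```text
relaxed t9.07 p[ 1.3  0.  75.5] f[-1.9  0.9  1.9] mz-0.022 yaw0.271 w0.0599
open t9.70 p[ 1.5  0.  75.5] f[-0.3  0.1  0.3] mz-0.020 yaw0.271 w0.0848
```

View pics/s3.png

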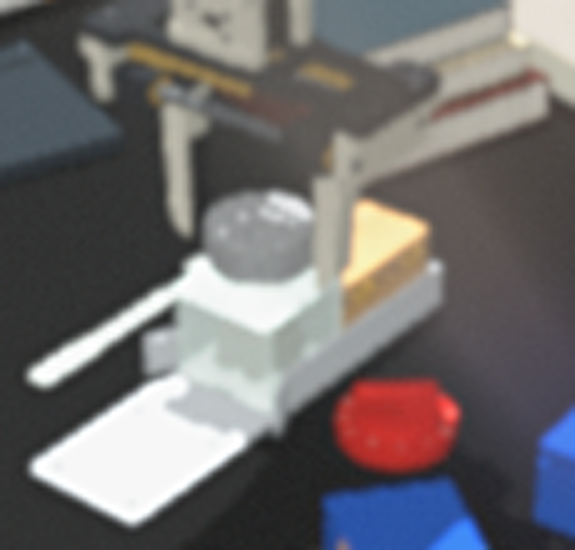

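```bash
python3 - <<'E'
from h import *
im=cv2.imread("pics/side3.png");S=5
a=cv2.resize(im[140:250,240:355],None,fx=S,fy=S,interpolation=cv2.INTER_CUBIC)
def dr(P,col):
    uv=(project("side",T2(TX,TY,TA,P))-[240,140]+.5)*S
    cv2.polylines(a,[uv.astype(np.int32)],True,col,1)
th=np.linspace(0,6.28,40)
for z in(.073,.097): dr(np.c_[.03*np.cos(th),.03*np.sin(th),0*th+z],(0,0,255))
for z in(.002,.06): dr([(sx*.033,sy*.033,z) for sx,sy in((1,1),(1,-1),(-1,-1),(-1,1))],(0,255,0))
dr([(.033+sx*.08,sy*.032,.052) for sx,sy in((1,1),(1,-1),(0,-1),(0,1))],(255,0,0))
cv2.imwrite("pics/s3o.png",a)
E
```

```text
(no output)
```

View pics/s3o.png

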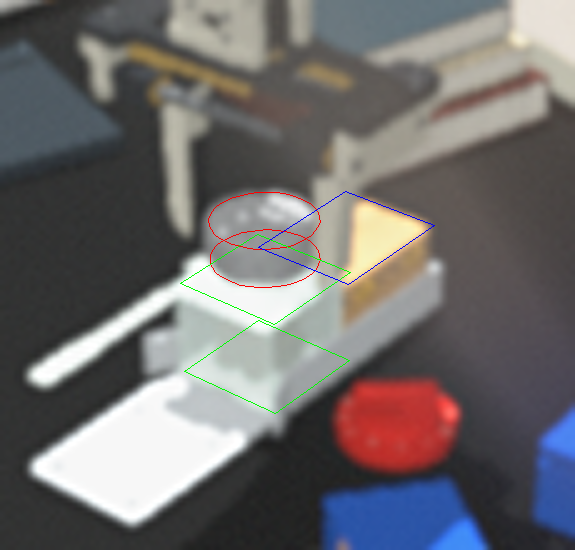

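The jar is against the box: the model, with a consistent offset of about 1 px, fits at tray x≈0, and the force butted. I'll regrip with the jaws turned clockwise to centre on the lid and give room for the turn, then nudge flush.

```bash
python3 - <<'E'
from h import *
y0=TA-1.1
bot.movel(w(0,0,.0755),[np.pi,0,y0],speed=.001 if 0 else .15) if 0 else bot.move_ptp(w(0,0,.0755),[np.pi,0,y0]); rep("turned"); print(bot.read_state()["joints"].round(2))
bot.command_gripper(.05,10); rep("soft grip")
bot.command_gripper(.05,55); rep("hard grip")
h=bot.movel(w(.004,0,.0755),speed=.02,until_force=5); o=rep("push %s"%h)
E
```

```text
turned t10.78 p[-0.  -0.  75.5] f[ 0.4 -0.3  0.7] mz-0.008 yaw-0.828 w0.0852
[ 0.06  0.65  1.56 -0.    0.93  2.46]
soft grip t11.30 p[ 0.1  0.  75.5] f[-0.3  0.5 -0.5] mz-0.033 yaw-0.829 w0.0602
hard grip t11.52 p[ 0.1  0.  75.5] f[ 0.4 -0.1 -0.5] mz0.021 yaw-0.829 w0.0592
push True t11.78 p[ 3.2  0.1 75.5] f[-2.8  0.1  5.5] mz0.008 yaw-0.829 w0.0593
```

```bash
python3 - <<'E'
from h import *
bot.movel(w(.0012,0,.0755),speed=.02); o=rep("rel")
y0=TA-1.1;T=o["m"][2]
a=0
while a<.62:
    a+=.1
    bot.movel(w(.0012,0,.0755+.001*min(a/1.0,1)),[np.pi,0,y0+a],speed=.05); rep("%.2f"%a)
E
```

```text
rel t12.03 p[ 1.3  0.  75.5] f[-0.  -0.2  0.4] mz-0.023 yaw-0.829 w0.0595
0.10 t12.28 p[ 1.2 -0.  75.6] f[-0.  -0.   1.2] mz0.074 yaw-0.732 w0.0592
0.20 t12.53 p[ 1.2 -0.  75.7] f[-0.5  0.4  2.2] mz-0.016 yaw-0.634 w0.0595
0.30 t12.78 p[ 1.3 -0.  75.8] f[-0.4  1.4  1.3] mz0.041 yaw-0.535 w0.0595
0.40 t13.03 p[ 1.3 -0.1 75.9] f[-0.4  0.2  1.5] mz0.042 yaw-0.435 w0.0594
0.50 t13.28 p[ 1.3 -0.  76. ] f[-0.2  1.   1.9] mz0.002 yaw-0.335 w0.0600
0.60 t13.53 p[ 1.3 -0.1 76.2] f[0.1 0.5 2.8] mz0.051 yaw-0.235 w0.0592
0.70 t13.78 p[ 1.3 -0.  76.3] f[-0.5 -0.8  2.8] mz0.074 yaw-0.135 w0.0591
```

```bash
python3 - <<'E'
from h import *
for c in("side","top"):
    im=bot.read_camera(c); cv2.imwrite(f"pics/{c}4.png",im[...,::-1])
im=cv2.imread("pics/side4.png")[140:250,240:355];cv2.imwrite("pics/s4.png",cv2.resize(im,None,fx=5,fy=5,interpolation=cv2.INTER_CUBIC))
s=bot.read_state();print(s["wrist_torque"],s["joint_torque"])
E
```

```text
[-0.05560187  0.28770344  0.02205142] [ 7.07675493e-02 -5.98695838e+01 -2.39161026e+01  4.65193635e-02
 -2.73657013e-01  1.34958298e-02]
```

View pics/s4.png

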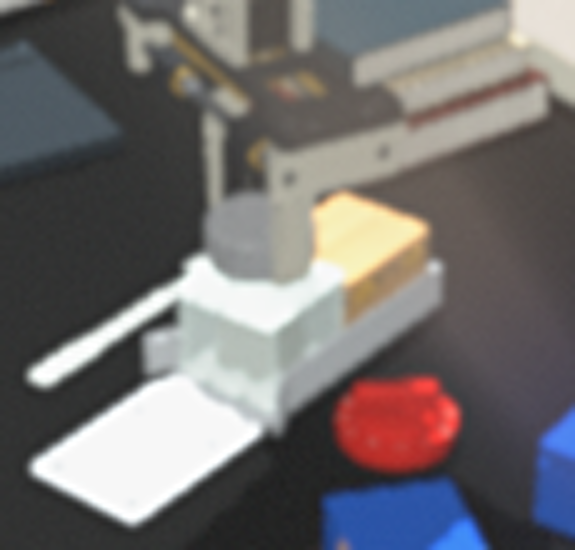

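The jar (260,310) has not turned, so the lid is turning in its threads. I'll continue to 1.25 rad, which lands within ±0.2 rad for any allowed starting angle.

```bash
python3 - <<'E'
from h import *
y0=TA-1.1;a=.7
for a in (.8,.9,1.0,1.1,1.2,1.25):
    bot.movel(w(.0012,0,.0755+.001*min(a/1.0,1)),[np.pi,0,y0+a],speed=.05); rep("%.2f"%a)
E
```

```text
0.80 t14.12 p[ 1.3  0.  76.4] f[-0.5  1.7  2.9] mz0.086 yaw-0.034 w0.0591
0.90 t14.38 p[ 1.2 -0.  76.5] f[-1.1  0.6  4.3] mz0.093 yaw0.065 w0.0596
1.00 t14.62 p[ 1.3 -0.1 76.6] f[-0.3  0.2  4.3] mz0.029 yaw0.165 w0.0596
1.10 t14.88 p[ 1.3 -0.  76.6] f[-0.3 -0.7  4.4] mz0.060 yaw0.265 w0.0596
1.20 t15.12 p[ 1.3 -0.  76.5] f[ 0.  -0.2  4. ] mz0.060 yaw0.365 w0.0590
1.25 t15.38 p[ 1.2 -0.1 76.5] f[-0.8 -0.8  4.3] mz0.024 yaw0.416 w0.0593
```

```bash
python3 - <<'E'
from h import *
for dz in (.5,1,1.5,2,2.5,3,4):
    h=bot.movel(w(.0012,0,.0765+dz*1e-3),speed=.01); o=rep("%.1f"%dz)
    if o["f"][2]<-3: print("JAR COMING");break
E
```

```text
0.5 t15.62 p[ 1.2  0.  76.9] f[0.8 0.  0.9] mz-0.017 yaw0.419 w0.0594
1.0 t15.88 p[ 1.   0.1 77.2] f[-0.6 -0.3 -0.1] mz-0.021 yaw0.420 w0.0596
1.5 t16.12 p[ 1.   0.  77.9] f[-0.8 -0.1 -0.7] mz0.062 yaw0.420 w0.0593
2.0 t16.38 p[ 1.1  0.  78.5] f[-0.6 -0.3 -0.8] mz0.026 yaw0.421 w0.0592
2.5 t16.62 p[ 1.2 -0.  79. ] f[-0.1 -0.8 -0.3] mz0.005 yaw0.421 w0.0594
3.0 t16.88 p[ 1.2  0.  79.5] f[-0.7 -0.3 -0.6] mz-0.024 yaw0.421 w0.0595
4.0 t17.12 p[ 1.2 -0.  80.6] f[-1.4 -0.6 -0.9] mz-0.062 yaw0.421 w0.0595
```

The pull force is only −0.7 N, which is the lid's weight, so the lid is free. I'll lift it straight up.

```bash
python3 - <<'E'
from h import *
h=bot.movel(w(.0012,0,.1175),speed=.04,until_force=6); rep("lift %s"%h); bot.hold(.5); rep()
for c in("side","top"):
    im=bot.read_camera(c); cv2.imwrite(f"pics/{c}5.png",im[...,::-1])
im=cv2.imread("pics/side5.png");S=5
a=cv2.resize(im[140:250,240:355],None,fx=S,fy=S,interpolation=cv2.INTER_CUBIC)
cv2.imwrite("pics/s5.png",a)
E
```

```text
lift False t18.20 p[  1.    0.  117.2] f[ 0.2  0.1 -0.8] mz-0.023 yaw0.421 w0.0593
 t18.70 p[  1.2   0.  117.5] f[-0.3 -0.1 -0.4] mz0.042 yaw0.421 w0.0592
```

View pics/s5.png

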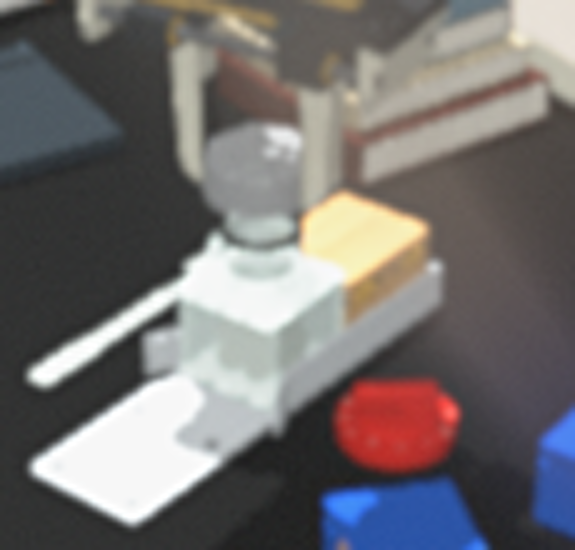

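View pics/side5.png

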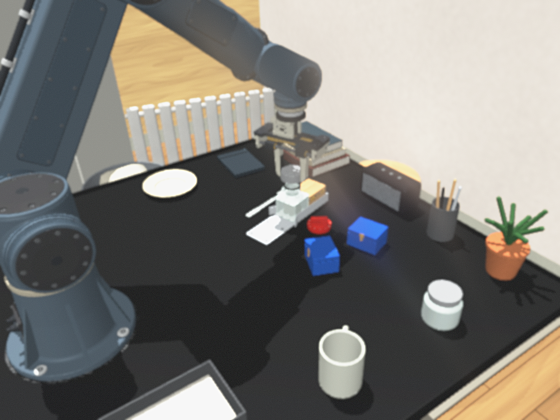

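```bash
python3 - <<'E'
from h import *
rep(); bot.close_job()
E
```

```text
t18.80 p[  1.2   0.  117.5] f[-0.1  1.3 -1.4] mz-0.002 yaw0.421 w0.0595
the job is handed in; nothing more can be done
```

I slid the jar by its lid along the tray until it butted against the oak box. I then regripped the lid, turned it 1.25 rad anticlockwise and lifted it straight up. The job was handed in at about 19 s with the lid still held; no verdict is reported.

**What the last checks showed**
- **Lid free:** the upward pull settled at about −0.7 N, which is the lid's own weight, so it came off without lifting the jar.
- **Lid height:** its lower edge is about 113 mm above the jar's underside, roughly 23 mm clear of the rim. This comes from the arm's own position.
- **Jar and bystanders:** in the last side picture the jar stands upright against the box with its black ring in place. The box, timer and fork look unmoved.

**What was less certain**
- **Threads:** the wrist torque stayed near zero between turning steps, so it did not show when the threads let go. I relied on the fixed turn of 1.25 rad, which suits any allowed starting angle, and on the pull test.
- **Lid angle:** I did not measure the lid's angle against the jar directly.
- **Centring:** in the picture the lid is no more than about 5 mm off the jar axis, partly hidden by a finger. The limit is 12 mm.

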